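# Clip the bench lantern onto the U-bolt eye of the tool rail

### The arm

A 7-joint arm with a two-finger parallel gripper is mounted at the origin on the work surface. World frame = base frame: x ahead of the robot, y to its left, z up, the work surface at z = 0. Lengths are in m, angles in rad, forces in N, time in s.
With the tool pointing down it reaches from about 0.4 to 0.85 m from the base axis. Payload 10.4 kg.
Tool frame: the origin (TCP) lies midway between the tips of the shut fingers; the grasp point (between the pads) lies 19 mm behind it; z points along the fingers, y is the line along which they close (so a half turn about z gives the same grasp; the last joint's range is limited). The gripper opens to 87 mm and grips with 3 to 60 N. Pads are 19 mm wide; open, the fingers measure 117 mm over their backs; the gripper's body (75 mm by 190 mm) begins 51 mm behind the grasp point.
Start: joints at [-0.023, 0.332, -0.065, 1.46, 0.022, 1.35, -0.088], TCP at [0.625, 0, 0.2] pointing down, gripper open.
Joint ranges: [-2.6, 2.6], [-0.5, 2.12], [-1.47, 1.34], [0.16, 2.42], [-1.27, 4.41], [0.06, 2.06], [-2.6, 2.6]. Speed limits (rad/s): [2.22, 2.22, 2.79, 2.79, 3.14, 3.14, 3.14].

### API

Orientations are given as a unit quaternion [x, y, z, w].
In Python, from bench import r gives the robot as it stands.
- The arm moves only by the tool arm_command, never from a script. Its arguments are lists of equal length, an entry for each row: "xyz": the shift along the world's x, y, z in m, a list of three; "rot": the turn, a rotation vector about the world's x, y, z in rad, a list of three. In form: {"xyz": [[tx, ty, tz], ...], "rot": [[ax, ay, az], ...]}. A call has 1 to 20 rows; each row is the pose to reach, as a shift and turn from the pose commanded when the call began; what a row does not reach only later rows make up. A row lasts 1/12 s, in which the tool goes at most 41.7 mm and 7.16 degrees, less where a joint would pass 70% of its speed; a pose out of reach is approached as far as the arm can. A call with a gripper value outside its range is refused whole. "grip" is the opening, from 0 (shut) to 1 (fully open), set as the call begins (left out, the last holds). The fingers move at their own pace and stop on an object; "squeeze" is the grip in N (left out, the last holds). Time passes only in rows, so rows that repeat a pose let the fingers close. It gives the time, the measured TCP pose, the force, the opening and the grip force at its end, in the units of the state.
- r.read_state(): the state, without advancing time (a new reading comes with each control period).
- r.camera(name): name is "scene" or "side" or "wrist"; returns the picture (480x640x3 uint8, red, green, blue); there is no depth.
- r.camera_model(name): a dict with "fx", "fy", "cx", "cy" (pixels), "T" (4x4, takes a point from camera to world coordinates). Camera axes: x right, y up, looking along -z (the intrinsics and any distortion apply to the point x, -y, -z); pixel columns grow to the right and rows downward; lengths in m; the calibration is good to about 2 mm. A picture is of the moment at which its call begins: read the wrist's pose just before it. camera_model takes no time and is no camera call; for the wrist camera it gives the pose at the moment of the call.
- r.close_job(): hands the job in; it is judged then, once.
Trained networks look in the newest picture that a camera, given by its name, has taken for a name from the list of things; names that differ only in an ending like _2 or _b are one class to them, and where a whole thing is asked for, a point or a joint stands for the part that bears it (a point fixed in the world has none). Each returns a list of dicts, best first, with "conf" (0 to 1); they miss things now and then, are a little off and sometimes report something else, mostly with a low value. They report only what shows in the picture. A call takes as long as a camera call. They do not tell look-alikes from the thing itself.
- r.look_for(label, camera): "at" ([x, y, z] in m, in the coordinates of the camera as it stood for that picture, good to about 4 mm: the middle of the surface that is visible of it).
- r.spot_point(label, camera): "at" ([x, y, z] in m, in the coordinates of the camera as it stood for that picture, good to about 4 mm: a listed point, or the origin of a listed thing).
The state is a dict: "time": time; "joint_positions": joint angles; "joint_vel": joint speeds; "joint_torque": joint torques, N m; "ee_pos": TCP position; "eef_rot": TCP orientation; "ft_force": force on the tool from outside, world axes, zero at the start; "torque": the same for the moment, N m; "width": finger opening in m; "grip_force": force on a finger pad.
Only numpy, scipy, OpenCV 4.12 (cv2) and the standard library are available. Lean on these libraries where they do the work, as an engineer would, in place of code of your own. Each camera call takes 0.05 s, during which the arm holds its last target. There are 200 camera calls.

### The job

Hang the LED lantern from the closed U-bolt eye on the tool rail (not from the open hook): press the carabiner's sprung gate inward against the eye until the eye's front bar is inside the carabiner and the gate has snapped shut behind it, then draw the lantern lightly back so that the shut gate bears on the bar from inside, to feel that it holds. Then lower the lantern until the eye carries its weight and only then let go, so that it is left hanging still without a drop. Be gentle with the eye, keep clear of the open hook and leave the other things on the bench where they are.

Things in the scene. Friction and masses are not known exactly. Their poses are not given: they have to be found in the camera images.
- lantern: LED lantern standing on the mat, about 0.3 kg: round body (rubber foot, white diffuser, grey cap) 62 mm in diameter, 72 tall, with an aluminium carabiner fixed rigidly upright on top, 179 mm in all. Origin: centre of the foot's underside; z up. The carabiner lies in the x-z plane (10 mm thick in y, at y = 0); its sprung gate is on the +x side, which faces away from the robot at the start.
- grip (a point): point on the carabiner's spine, at lantern x = -26, z = 148 mm: a good place to hold it, fingers closing along the lantern's y, as this leaves the inside of the carabiner free. The spine is straight and square, 10 x 10 mm, from z = 98 to 154 at x = -26. Axes as the lantern's.
- arch (a point): centre of an 8 mm bar when the lantern hangs on it at rest, up in the carabiner's arch: lantern x = 0, z = 165 mm. The arch is a 10 mm round bar; its centre line runs through lantern (x, z) = (-26, 153), (-18, 166), (0, 174), (18, 166), (26, 156) mm and down to the nose at (26, 149). Axes as the lantern's.
- nose (a point): end of the carabiner's nose, lantern x = 26, z = 144 mm, just above the gate. An 8 mm bar enters below it: it meets the gate's outside at x = 34 and must stay below z = 140 until it is inside x = 17 (gate at 0.5 to 0.7 rad for a bar at z = 138 to 126). Then let up to z = 150 or more in the lantern's frame it frees the gate, which snaps shut under it. Axes as the lantern's.
- gate: gate of the carabiner, a straight 8 mm round steel bar from its hinge, at lantern x = 26, z = 100 mm, up to z = 143, just below the nose. Origin: on the hinge; z along the gate towards its free end.
- gate_hinge (a joint): angle of the gate in rad: 0 shut on its stop (it cannot swing outward), growing as the free end swings in towards the spine, at most 0.8. A spring shuts it: about 3.5 N on it near the free end starts it, 8 to 12 N holds it at 0.55 to 0.7 rad.
- eye: closed eye: an 8 mm round U-bolt lying flat, legs 36 mm apart (28 clear) held by nuts in two upright slots of a plate 70 x 46 x 5 mm on the rail's robot-side face. Origin: middle of the plate's back face; -x out of the rail to the robot, z up. The bolt is set by hand and rigid: its front bar, along y, is 53 to 67 mm out (x) and up to 6 mm above or below the origin, so find it by touch or sight.
- open_hook: a plain open hook of 8 mm steel bar on a plate 70 x 30 mm, elsewhere on the same rail face, reaching 70 mm out with its tip turned up 24 mm; not the place for the lantern. Origin: middle of the plate's back face; -x out of the rail to the robot, z up.
- rail: tool rail of slotted aluminium profile 30 x 30 mm, 600 mm long along its y axis, centre line 240 mm above the bench, on two uprights 285 mm either side of its middle; fixed. Origin: on the bench below the rail's middle; its -x side is the face with the eye and hook.
- screwdriver: wooden-handled screwdriver lying on the mat, 200 mm long; bystander. Origin on its underside.
- bit_rack: red plastic bit rack 30 x 80 x 28 mm on the mat; bystander. Origin at the centre of its underside.
- screw_tray: shallow red tray 90 x 120 x 18 mm with screws; bystander. Origin at the centre of its underside.
- solder_reel: solder reel standing on its flange, 54 mm in diameter, 42 mm tall; bystander. Origin at the centre of its underside.
- tweezers: dark steel tweezers lying on the mat, 120 mm long along its y; bystander. Origin on the underside.
- power_driver: small cordless pistol driver lying on its side at the left, about 190 x 160 x 50 mm; bystander. Origin on the underside below its barrel.
There are look-alikes about, which are no part of the job. Of the things like the lantern, leave any that is blue; of the rest the larger one is meant.

How it is judged:
On the way, in this order (a step that is already met when the one before it is completed fails the run):
1. the lantern is lifted clear of the bench (height (world z) of lantern above 0.03 m), for 0.1 s.
2. the eye's front bar is inside the carabiner and the gate has snapped shut behind it (x of eye in the frame of lantern between 0.034 and 0.0855 m and y of eye in the frame of lantern between -0.016 and 0.016 m and z of eye in the frame of lantern between 0.1 and 0.175 m and value of joint gate_hinge below 0.06 rad), for 0.1 s.
3. the lantern is drawn back so that the shut gate bears on the bar from inside with more than 3 N (x of eye in the frame of lantern between 0.034 and 0.0855 m and z of eye in the frame of lantern between 0.1 and 0.175 m and value of joint gate_hinge below 0.06 rad and contact force between gate and eye above 3 N), for 0.15 s.
At the end, for the whole second after the job is handed in: The lantern hangs by its carabiner's arch from the front bar of the eye, which carries it (over 1.5 N; plate 36 to 84 mm ahead of the lantern's axis, within 16 mm sideways, 150 to 176 mm above its foot), gate shut (under 0.06 rad), within 0.25 rad of upright, under 0.06 m/s, let go of (x of eye in the frame of lantern between 0.036 and 0.084 m and y of eye in the frame of lantern between -0.016 and 0.016 m and z of eye in the frame of lantern between 0.15 and 0.176 m and value of joint gate_hinge below 0.06 rad and contact force between lantern and eye above 1.5 N and angle between lantern's own z axis and vertical below 0.25 rad and linear speed of lantern below 0.06 m/s); the robot touches nothing.
It fails at once if the eye is strained: more than 25 N on it (contact force between eye and anything else above 25 N).
It fails at once if the lantern is dropped: it moves faster than 0.2 m/s with no finger on it (linear speed of lantern above 0.2 m/s and contact force between lantern and the fingers below 0.05 N).
It fails at once if the lantern hits the open hook (contact force between lantern and open_hook above 8 N).
It fails at once if another thing on the bench is moved by more than 20 mm (distance of any of screwdriver, bit_rack, screw_tray, solder_reel, tweezers, power_driver from where it was at the start of the episode above 0.02 m).
It also fails if it takes over 61 s, if anything falls off the work surface, if the arm or the gripper's body presses on something with over 40 N, if the wrist force passes 120 N, or if a joint passes its speed limit or range.

## Working session

There is one attempt and no reset: what is moved stays moved. The work goes in short steps, Python scripts to look and compute and a tool call to move; the robot and the scene stay as the last step left them, time stands still between calls to the robot, and variables do not carry over. Pictures are saved under pics/ and viewed, at most 10 in all, crops included, and the job is handed in when it is done.

Besides the shell and the picture viewer there is one more tool, called after "Request:" by a JSON object that holds its "method" and its "body". arm_command: Moves the arm, as the interface text tells. Its arguments: {"type":"object","properties":{"xyz":{"type":"array"},"rot":{"type":"array"},"grip":{"type":"number"},"squeeze":{"type":"number"}},"required":["xyz","rot"]}

```bash
mkdir -p pics
cat > h.py <<'E'
from bench import r
import cv2, numpy as np
def pic(c,name):
    im=r.camera(c); cv2.imwrite(f'pics/{name}.png',im[:,:,::-1]); return im
def W(c,p):
    return (r.camera_model(c)['T']@np.r_[p,1])[:3]
def px(c,w):
    m=r.camera_model(c); p=np.linalg.inv(m['T'])@np.r_[w,1]
    return np.array([m['cx']+m['fx']*p[0]/-p[2], m['cy']+m['fy']*-p[1]/-p[2]])
def find(c,labels,f='spot_point'):
    for l in labels:
        for d in getattr(r,f)(l,c)[:4]:
            w=W(c,np.array(d['at'])); print(c,f,l,round(d['conf'],2),w.round(4),px(c,w).round())
E
python3 - <<'E'
from h import *
a=pic('scene','s1'); b=pic('side','d1')
for c in('scene','side'):
    m=r.camera_model(c); print(c,[m[k] for k in('fx','fy','cx','cy')],[k for k in m]); print(m['T'].round(3).tolist())
    find(c,['lantern','grip','eye','open_hook'])
print(r.read_state())
E
```

```text
scene [581.0501239732082, 581.0501239732082, 327.163937125277, 241.95811802490775] ['fx', 'fy', 'cx', 'cy', 'T']
[[0.4, -0.749, 0.529, 1.219], [0.917, 0.328, -0.228, -0.376], [-0.003, 0.576, 0.818, 1.288], [0.0, 0.0, 0.0, 1.0]]
scene spot_point lantern 0.59 [ 0.3148 -0.4534 -0.0016] [163. 277.]
scene spot_point lantern 0.57 [ 0.2019 -0.3119  0.0033] [202. 226.]
scene spot_point lantern 0.5 [ 0.3538 -0.2754  0.0035] [232. 264.]
scene spot_point grip 0.91 [ 0.4632 -0.1409  0.1488] [292. 247.]
scene spot_point grip 0.73 [ 0.2927 -0.4719  0.1496] [138. 239.]
scene spot_point grip 0.7 [ 0.187  -0.3128  0.1055] [194. 199.]
scene spot_point eye 0.58 [ 0.7045 -0.1108  0.2368] [347. 307.]
scene spot_point open_hook 0.59 [0.7115 0.1024 0.2374] [439. 274.]
side [527.4141547753575, 527.4141547753575, 316.0116886735311, 237.90326437058164] ['fx', 'fy', 'cx', 'cy', 'T']
[[-0.96, 0.173, -0.218, 0.199], [-0.278, -0.544, 0.792, 0.888], [0.018, 0.821, 0.57, 0.825], [0.0, 0.0, 0.0, 1.0]]
side spot_point lantern 0.91 [ 0.2004 -0.3038 -0.0006] [433. 249.]
side spot_point lantern 0.73 [ 0.5156 -0.1228  0.
[... 503 characters left out ...]
: array([-0.02256697,  0.3322439 , -0.06468464,  1.46015509,  0.02161217,
        1.34986572, -0.08848755]), 'joint_vel': array([-0.0013486 , -0.00029221, -0.00041305, -0.00082966,  0.00047974,
        0.00019131,  0.00069058]), 'joint_torque': array([-2.29098873e-06, -6.22564173e+01,  2.46428791e-02, -3.89853680e+01,
       -6.12084079e-02,  3.22706380e-02, -2.35435573e-05]), 'ee_pos': array([ 6.25008067e-01, -1.62226871e-05,  2.00121722e-01]), 'eef_rot': array([7.07116689e-01, 7.07096873e-01, 8.05401673e-06, 8.15666553e-06]), 'ft_force': array([-0.05783229,  0.43867034, -0.55172802]), 'torque': array([-0.00232328, -0.01600585,  0.01266558]), 'grip_force': 0.0, 'width': 0.08698300019345262}
```

View pics/s1.png

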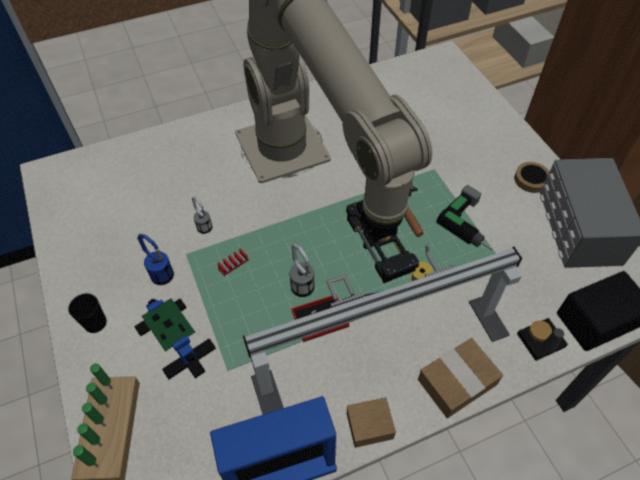

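View pics/d1.png

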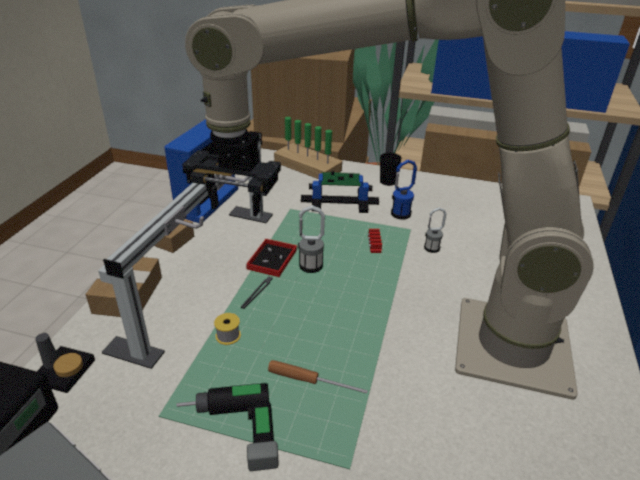

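Lantern candidates in the scene picture: blue (157,262), small grey (203,218), large grey (302,280). The large grey one on the mat is the one meant, since blue is excluded and it is the larger of the rest. I'll confirm it in a crop.

Run:
```python
from h import *
im=r.camera('scene'); r.camera('side')
cr=np.hstack([cv2.resize(im[190:330,120:320],None,fx=2,fy=2),cv2.resize(im[230:330,300:400],(400,400),interpolation=cv2.INTER_CUBIC)[:280]])
cr=cv2.resize(im[180:340,180:400],None,fx=3.6,fy=3.6,interpolation=cv2.INTER_CUBIC)
cv2.imwrite('pics/c1.png',cr[:,:,::-1])
for c in('scene','side'): find(c,['grip','arch','nose','gate','lantern','rail','eye','open_hook'])
```

```text
scene spot_point grip 0.89 [ 0.2892 -0.4665  0.1456] [141. 238.]
scene spot_point grip 0.65 [ 0.4674 -0.1401  0.1475] [293. 249.]
scene spot_point grip 0.57 [ 0.1905 -0.311   0.1052] [195. 200.]
scene spot_point arch 0.75 [ 0.2034 -0.3063  0.1164] [197. 200.]
scene spot_point arch 0.69 [ 0.4873 -0.1326  0.1674] [299. 249.]
scene spot_point arch 0.6 [ 0.3115 -0.4535  0.1688] [146. 238.]
scene spot_point nose 0.73 [ 0.5188 -0.1249  0.1469] [307. 263.]
scene spot_point nose 0.6 [ 0.3299 -0.4375  0.1468] [156. 247.]
scene spot_point gate 0.56 [ 0.5185 -0.1245  0.1001] [308. 274.]
scene spot_point gate 0.55 [ 0.3341 -0.4369  0.1   ] [162. 259.]
scene spot_point lantern 0.97 [ 0.3107 -0.4546 -0.0034] [162. 276.]
scene spot_point lantern 0.88 [ 0.204  -0.3081  0.0017] [204. 227.]
scene spot_point lantern 0.79 [ 4.940e-01 -1.306e-01  3.000e-04] [303. 288.]
scene spot_point lantern 0.37 [3.723e-01 2.217e-01 2.000e-04] [403. 210.]
scene spot_point rail 0.18 [ 0.4946 -0.1295  0.0011] [304. 288.]
scene spot_point eye 0.81 [ 0.701  -0.1146  0.2357] [345. 306.]
scene spot_point eye 0.43 [ 0.3522 -
[... 948 characters left out ...]
t gate 0.53 [ 0.3298 -0.4395  0.1004] [397. 185.]
side spot_point gate 0.41 [ 0.222  -0.2961  0.0701] [429. 227.]
side spot_point lantern 0.98 [ 0.4943 -0.1272  0.0029] [310. 266.]
side spot_point lantern 0.7 [ 0.3122 -0.4496 -0.0027] [400. 215.]
side spot_point lantern 0.69 [0.7146 0.1022 0.2424] [174. 219.]
side spot_point lantern 0.66 [ 0.2009 -0.3074  0.0009] [433. 248.]
side spot_point eye 0.62 [ 0.7057 -0.1105  0.2394] [222. 174.]
side spot_point eye 0.25 [0.5835 0.0118 0.0008] [257. 294.]
side spot_point open_hook 0.62 [0.7148 0.1013 0.2389] [174. 220.]
side spot_point open_hook 0.55 [ 0.491  -0.1335  0.1724] [312. 208.]
side spot_point open_hook 0.3 [0.5816 0.0131 0.0023] [257. 294.]
```

View pics/c1.png

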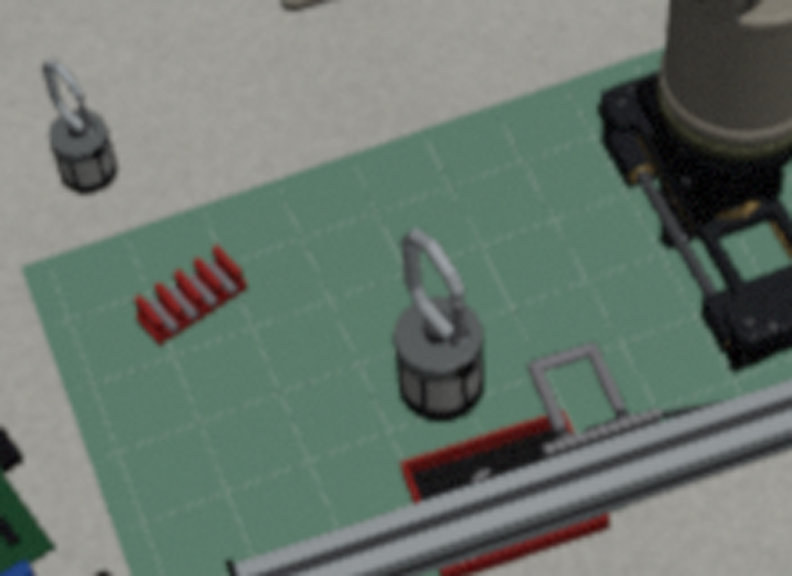

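The crop confirms it: the large grey lantern is at crop (440,350) and clearly bigger than the small grey one at (82,140). The closed eye is at crop (580,390). The lantern yaw is about 0.28 rad, with the grip at (0.4645, -0.1395, 0.148). I'll hover above it.

Request:
{"method": "arm_command", "body": {"xyz": [[-0.02,0,0.01],[-0.05,-0.01,0.03],[-0.08,-0.03,0.04],[-0.1,-0.05,0.04],[-0.12,-0.07,0.04],[-0.14,-0.09,0.04],[-0.16,-0.11,0.04],[-0.16,-0.13,0.04],[-0.16,-0.14,0.04],[-0.16,-0.14,0.04],[-0.16,-0.14,0.04],[-0.16,-0.14,0.04],[-0.16,-0.14,0.04],[-0.16,-0.14,0.04],[-0.16,-0.14,0.04]], "rot": [[0,0,0],[0,0,-0.1],[0,0,-0.2],[0,0,-0.3],[0,0,-0.4],[0,0,-0.5],[0,0,-0.6],[0,0,-0.7],[0,0,-0.8],[0,0,-0.9],[0,0,-1.0],[0,0,-1.1],[0,0,-1.2],[0,0,-1.288],[0,0,-1.288]], "grip": 1}}

```text
time: 2.65
ee_pos: [0.465, -0.14, 0.2403]
eef_rot: [0.99, 0.139, 0.0, 0.0]
ft_force: [-0.6, 0.3, -0.5]
width: 0.0872
grip_force: 0.0
```

Run:
```python
from h import *
s=r.read_state(); print(s['ee_pos'],s['joint_positions'].round(2)); print(r.camera_model('wrist')['T'].round(3).tolist())
pic('wrist','w1'); find('wrist',['grip','arch','nose','gate','lantern','eye'])
r.camera('side'); find('side',['grip','nose']); r.camera('scene'); find('scene',['grip','nose'])
```

```text
[ 0.46503562 -0.14000271  0.24028817] [ 0.12  0.    0.08  1.76 -0.    1.38 -1.09]
[[0.275, 0.931, 0.24, 0.53], [-0.962, 0.266, 0.068, -0.122], [-0.001, -0.249, 0.968, 0.425], [0.0, 0.0, 0.0, 1.0]]
wrist spot_point grip 0.95 [ 0.467  -0.1388  0.1528] [327. 234.]
wrist spot_point arch 0.84 [ 0.4889 -0.1306  0.1668] [324. 206.]
wrist spot_point nose 0.59 [ 0.513  -0.1238  0.145 ] [324. 168.]
wrist spot_point lantern 0.67 [ 0.4915 -0.1327  0.0023] [328. 181.]
side spot_point grip 0.91 [ 0.1901 -0.3103  0.1028] [444. 216.]
side spot_point grip 0.85 [ 0.2843 -0.4671  0.1448] [417. 169.]
side spot_point grip 0.65 [ 0.4635 -0.1365  0.1473] [324. 218.]
side spot_point nose 0.87 [ 0.5157 -0.1237  0.1445] [301. 218.]
side spot_point nose 0.72 [ 0.3327 -0.4362  0.1413] [398. 172.]
scene spot_point grip 0.94 [ 0.1902 -0.3101  0.1086] [195. 199.]
scene spot_point grip 0.68 [ 0.2889 -0.4708  0.1489] [138. 238.]
scene spot_point grip 0.58 [ 0.4678 -0.1392  0.1491] [294. 248.]
scene spot_point grip 0.57 [0.3701 0.2221 0.0021] [403. 209.]
scene spot_point nose 0.77 [ 0.5177 -0.1242  0.1471] [307. 263.]
scene spot_point nose 0.68 [ 0.2242 -0.3016  0.1021] [202. 209.]
scene spot_point nose 0.66 [ 0.3307 -0.435   0.1429] [158. 248.]
```

View pics/w1.png

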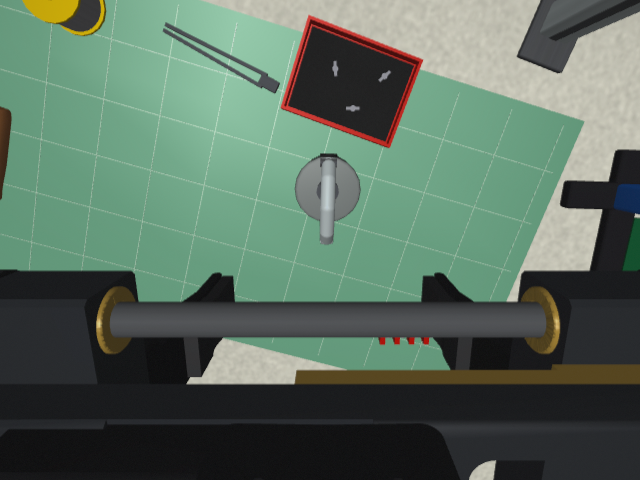

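The wrist view shows the large grey lantern at (328,188), its carabiner lined up with image columns from (327,238) to (328,160) and centred between the fingers. I'll descend and grip.

Request:
{"method": "arm_command", "body": {"xyz": [[0,0.001,-0.02],[0,0.001,-0.045],[0,0.001,-0.07],[0,0.001,-0.09],[0,0.001,-0.104],[0,0.001,-0.111],[0,0.001,-0.111]], "rot": [[0,0,0],[0,0,0],[0,0,0],[0,0,0],[0,0,0],[0,0,0],[0,0,0]]}}

```text
time: 3.88
ee_pos: [0.4642, -0.1388, 0.1279]
eef_rot: [0.99, 0.141, -0.001, -0.0]
ft_force: [0.1, -0.3, 0.8]
width: 0.087
grip_force: 0.0
```

Request:
{"method": "arm_command", "body": {"xyz": [[0,0,0],[0,0,0],[0,0,0],[0,0,0],[0,0,0],[0,0,0],[0,0,0],[0,0,0],[0,0,0]], "rot": [[0,0,0],[0,0,0],[0,0,0],[0,0,0],[0,0,0],[0,0,0],[0,0,0],[0,0,0],[0,0,0]], "grip": 0, "squeeze": 45}}

```text
time: 4.63
ee_pos: [0.465, -0.139, 0.1292]
eef_rot: [0.99, 0.141, 0.0, 0.0]
ft_force: [-0.3, -0.0, 0.2]
width: 0.0349
grip_force: 0.0
```

Request:
{"method": "arm_command", "body": {"xyz": [[0,0,0],[0,0,0],[0,0,0],[0,0,0],[0,0,0],[0,0,0]], "rot": [[0,0,0],[0,0,0],[0,0,0],[0,0,0],[0,0,0],[0,0,0]]}}

```text
time: 5.13
ee_pos: [0.4651, -0.1389, 0.1292]
eef_rot: [0.99, 0.141, 0.0, 0.0]
ft_force: [1.3, 0.6, 0.1]
width: 0.0088
grip_force: 45.0
```

Run:
```python
from h import *
a=r.camera('scene'); b=r.camera('side')
cv=lambda i,c,w,h,f:cv2.resize(i[c[1]-h:c[1]+h,c[0]-w:c[0]+w],None,fx=f,fy=f,interpolation=cv2.INTER_CUBIC)
# predicted pixels of eye origin and bar candidates
for c in('scene','side'):
  print(c,px(c,[.704,-.111,.238]).round(),px(c,[.644,-.108,.238]).round())
ca=cv(a,(342,295),40,37,8); cb=cv(b,(205,222-37),40,37,8)
cv2.imwrite('pics/e1.png',np.vstack([np.hstack([ca,cb])])[:, :, ::-1][:600,:1280])
cv2.imwrite('pics/e1.png',cv2.resize(np.hstack([ca,cb])[:,:,::-1],(800,370)))
print(r.read_state()['width'])
for l in('grip','nose','arch','gate'):find('scene',[l]);find('side',[l])
```

```text
scene [347. 306.] [336. 283.]
side [223. 174.] [246. 179.]
0.009208712731732013
scene spot_point grip 0.85 [ 0.4623 -0.138   0.1501] [293. 246.]
scene spot_point grip 0.79 [ 0.1897 -0.3141  0.1043] [193. 200.]
scene spot_point grip 0.67 [ 0.2889 -0.4686  0.1442] [140. 239.]
scene spot_point grip 0.4 [0.711  0.1034 0.2369] [440. 273.]
side spot_point grip 0.78 [ 0.1902 -0.3125  0.1038] [444. 215.]
side spot_point grip 0.75 [ 0.4649 -0.1358  0.1506] [323. 217.]
side spot_point grip 0.71 [ 0.2849 -0.4659  0.1475] [417. 168.]
scene spot_point nose 0.97 [ 0.2181 -0.3024  0.0994] [201. 208.]
scene spot_point nose 0.84 [ 0.516  -0.1261  0.1451] [306. 263.]
scene spot_point nose 0.81 [ 0.3303 -0.4359  0.1459] [157. 247.]
side spot_point nose 0.78 [ 0.2229 -0.301   0.1016] [430. 216.]
side spot_point nose 0.74 [ 0.514  -0.123   0.1484] [302. 217.]
side spot_point nose 0.55 [ 0.3284 -0.4377  0.1423] [399. 172.]
scene spot_point arch 0.76 [ 0.4888 -0.1293  0.1666] [300. 249.]
scene spot_point arch 0.74 [ 0.3104 -0.4548  0.1665] [145. 238.]
scene spot_point arch 0.63 [ 0.2038 -0.3063  0.118 ] [197. 200.]
scene spot_point arch 0.43 [0.714  0.1018 0.2369] [440. 275.]
side spot_point arch 0.98 [ 0.4955 -0.1325  0.1717] [311. 208.]
side spot_point arch 0.58 [ 0.2097 -0.3046  0.1162] [436. 211.]
side spot_point arch 0.16 [0.7144 0.1042 0.2394] [174. 221.]
scene spot_point gate 0.54 [ 0.3347 -0.4397  0.1006] [161. 259.]
scene spot_point gate 0.37 [ 0.5156 -0.1251  0.0999] [307. 273.]
side spot_point gate 0.57 [ 0.3338 -0.4373  0.0961] [396. 186.]
side spot_point gate 0.55 [ 0.2232 -0.2995  0.0701] [428. 226.]
side spot_point gate 0.42 [ 0.5185 -0.121   0.1051] [300. 232.]
side spot_point gate 0.16 [0.4741 0.3131 0.002 ] [252. 407.]
```

View pics/e1.png

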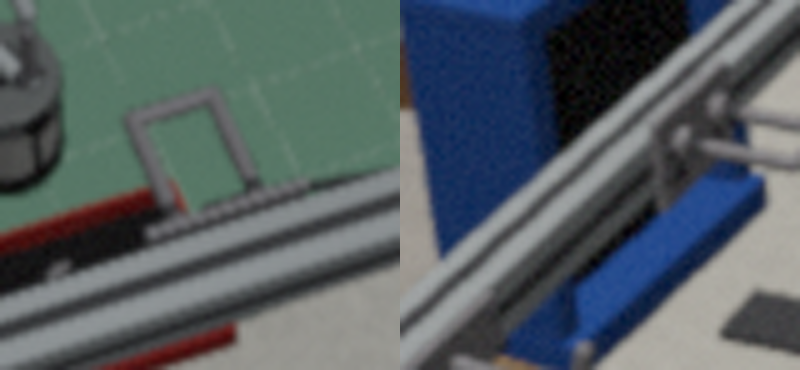

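The left half (scene) shows the eye's front bar from crop (135,113) to (213,97), so its middle is near scene pixel (336.8,278.8). The right half (side) cuts the bar off. I'll take another side crop.

Run:
```python
from h import *
b=r.camera('side')
cb=cv2.resize(b[150:210,200:280],None,fx=10,fy=10,interpolation=cv2.INTER_CUBIC)
cv2.imwrite('pics/e2.png',cb[:,:,::-1])
```

```text
(no output)
```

View pics/e2.png

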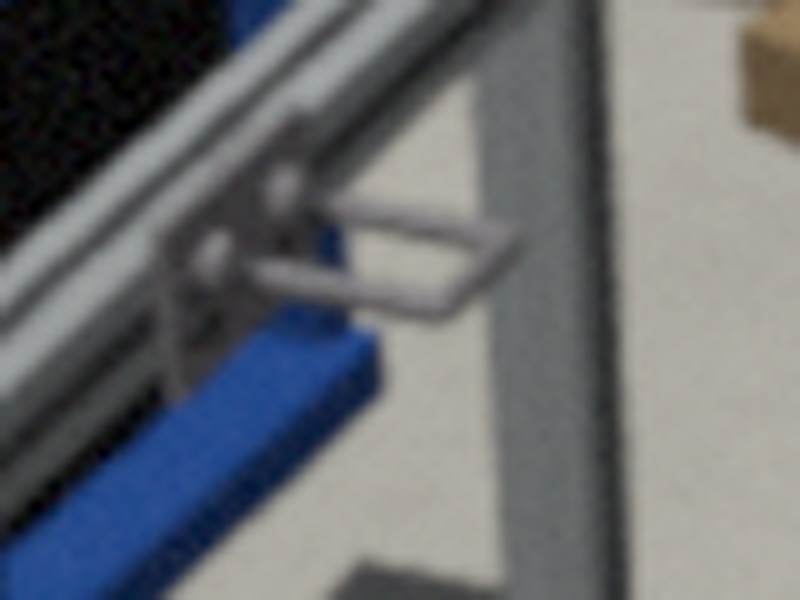

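The side crop shows the bar's corners at crop (500,236) and (442,300), which are side pixels (250,173.6) and (244.2,180). I'll triangulate.

Run:
```python
from h import *
from scipy.optimize import least_squares
f=lambda u,v:least_squares(lambda p:np.r_[px('scene',p)-u,px('side',p)-v],[.65,-.1,.24])
A=f([329,280.8],[250,173.6]);B=f([344.6,277.6],[244.2,180]);
print(A.x,A.fun,B.x,B.fun,(A.x+B.x)/2)
```

```text
[ 0.63894208 -0.12145883  0.2457327 ] [ 0.32820929  0.24696305  0.41604043 -0.18471061] [ 0.64222721 -0.08871344  0.24422959] [-0.41407888 -0.30107654 -0.50797903  0.21762672] [ 0.64058464 -0.10508614  0.24498114]
```

Request:
{"method": "arm_command", "body": {"xyz": [[0,0,0.005],[0,0,0.02],[0,0,0.04],[0,0,0.06],[0,0,0.075],[0,0,0.075]], "rot": [[0,0,0],[0,0,0],[0,0,0],[0,0,0],[0,0,-0.1],[0,0,-0.1]]}}

```text
time: 6.18
ee_pos: [0.4662, -0.1394, 0.2072]
eef_rot: [0.996, 0.089, 0.002, 0.001]
ft_force: [0.5, -0.8, -2.3]
width: 0.0089
grip_force: 45.0
```

Bar at about (0.641, -0.106, 0.245). I'll approach with the lantern in line with the eye, stopping about 20 mm short.

Request:
{"method": "arm_command", "body": {"xyz": [[0.01,0.004,0.01],[0.025,0.01,0.02],[0.04,0.016,0.03],[0.055,0.022,0.038],[0.07,0.028,0.038],[0.082,0.032,0.038],[0.09,0.035,0.038],[0.095,0.036,0.038],[0.095,0.036,0.038],[0.095,0.036,0.038],[0.095,0.036,0.038]], "rot": [[0,0,-0.03],[0,0,-0.06],[0,0,-0.1],[0,0,-0.14],[0,0,-0.18],[0,0,-0.21],[0,0,-0.229],[0,0,-0.229],[0,0,-0.229],[0,0,-0.229],[0,0,-0.229]]}}

```text
time: 7.1
ee_pos: [0.5594, -0.1035, 0.2419]
eef_rot: [1.0, -0.023, -0.0, 0.0]
ft_force: [0.4, 0.4, -3.3]
width: 0.0091
grip_force: 45.0
```

Run:
```python
from h import *
s=r.read_state(); print(s['ee_pos'],s['eef_rot'],s['ft_force'])
a=r.camera('scene');b=r.camera('side');c=r.camera('wrist')
for k in('scene','side','wrist'): find(k,['grip','nose','arch','eye'])
A=cv2.resize(b[130:230,200:300],(500,500),interpolation=cv2.INTER_CUBIC)
B=cv2.resize(c[20:420,120:520],(500,500))[:, :]
cv2.imwrite('pics/a1.png',cv2.resize(np.hstack([A,B]),(800,400))[:,:,::-1])
```

```text
[ 0.55939022 -0.10345066  0.24185514] [ 9.99739752e-01 -2.28096092e-02 -3.63792857e-04  1.32989722e-04] [ 0.39083589  0.3775863  -3.34400621]
scene spot_point grip 0.97 [ 0.1882 -0.3147  0.1044] [193. 200.]
scene spot_point grip 0.81 [ 0.5641 -0.1063  0.2606] [322. 248.]
scene spot_point grip 0.58 [ 0.2909 -0.4715  0.1474] [138. 239.]
scene spot_point nose 0.85 [ 0.2207 -0.3     0.1026] [202. 207.]
scene spot_point nose 0.85 [ 0.3313 -0.4366  0.1452] [157. 247.]
scene spot_point nose 0.83 [ 0.6113 -0.1059  0.2603] [331. 265.]
scene spot_point arch 0.74 [ 0.2046 -0.3095  0.1147] [196. 201.]
scene spot_point arch 0.72 [ 0.311  -0.4551  0.168 ] [145. 238.]
scene spot_point arch 0.62 [ 0.5834 -0.1043  0.2801] [326. 249.]
scene spot_point eye 0.8 [ 0.7045 -0.1142  0.2358] [345. 307.]
side spot_point grip 0.95 [ 0.2872 -0.4676  0.1446] [416. 169.]
side spot_point grip 0.93 [ 0.5567 -0.101   0.2618] [281. 176.]
side spot_point nose 0.78 [ 0.6127 -0.1038  0.2581] [258. 174.]
side spot_point nose 0.71 [ 0.3297 -0.4393  0.1428] [399. 172.]
side spot_point nose 0.69 [ 0.222  -0.2993  0.1005] [430. 216.]
side spot_point arch 0.93 [ 0.3143 -0.451   0.1601] [406. 165.]
side spot_point arch 0.83 [ 0.5891 -0.104   0.2843] [267. 165.]
side spot_point arch 0.7 [ 0.2047 -0.3069  0.1181] [439. 210.]
side spot_point eye 0.81 [ 0.7067 -0.1082  0.2396] [221. 174.]
wrist spot_point grip 0.89 [ 0.5635 -0.1046  0.2674] [330. 289.]
wrist spot_point nose 0.74 [ 0.6095 -0.1047  0.2616] [325. 186.]
wrist spot_point arch 0.87 [ 0.5863 -0.1027  0.2801] [322. 249.]
```

View pics/a1.png

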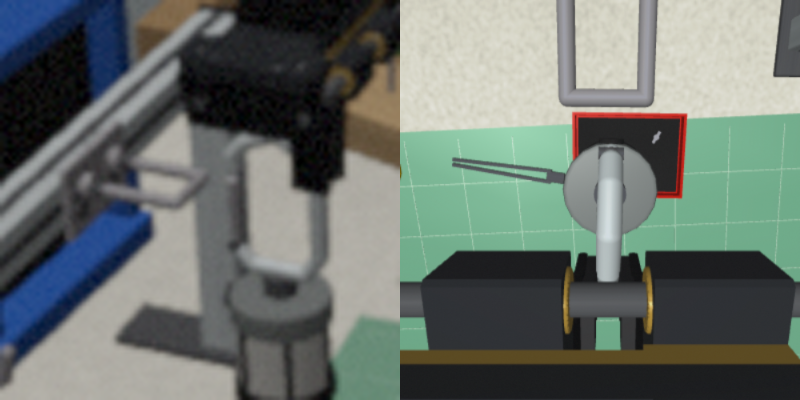

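The lantern is held upright in line with the eye, with the bar's middle at wrist pixel (327,119) and the nose at (331,170). I'll refine with three views.

Run:
```python
from h import *
from scipy.optimize import least_squares
f=least_squares(lambda p:np.r_[px('scene',p)-[336.8,279.2],px('side',p)-[247.1,176.8],(px('wrist',p)-[327,118])/1],[.65,-.1,.24])
print(f.x,f.fun.round(2))
print(px('wrist',[.612,-.105,.257]))
```

```text
[ 0.63912432 -0.10680454  0.2440914 ] [-1.06 -0.07  0.88  0.08 -0.28 -0.25]
[325.46250628 179.39709273]
```

Request:
{"method": "arm_command", "body": {"xyz": [[0.005,0,0],[0.01,0,0],[0.014,-0.001,0],[0.016,-0.001,0],[0.018,-0.001,0],[0.02,-0.001,0],[0.022,-0.001,0],[0.024,-0.001,0],[0.024,-0.001,0]], "rot": [[0,0,0],[0,0,0],[0,0,0],[0,0,0],[0,0,0],[0,0,0],[0,0,0],[0,0,0],[0,0,0]]}}

```text
time: 8.6
ee_pos: [0.5835, -0.1041, 0.2418]
eef_rot: [1.0, -0.023, -0.001, 0.0]
ft_force: [-5.3, -0.1, -3.0]
width: 0.0092
grip_force: 45.0
```

Contact is where expected (−5.3 N). I'll press on inward.

Request:
{"method": "arm_command", "body": {"xyz": [[0.002,0,0],[0.004,0,0],[0.006,0,0],[0.008,0,0],[0.01,0,0],[0.01,0,0]], "rot": [[0,0,0],[0,0,0],[0,0,0],[0,0,0],[0,0,0],[0,0,0]]}}

```text
time: 9.1
ee_pos: [0.5929, -0.1041, 0.2416]
eef_rot: [1.0, -0.023, -0.002, 0.0]
ft_force: [-7.2, 0.1, -2.9]
width: 0.0089
grip_force: 45.0
```

Request:
{"method": "arm_command", "body": {"xyz": [[0.002,0,0],[0.004,0,0],[0.006,0,0],[0.008,0,0],[0.009,0,0],[0.009,0,0]], "rot": [[0,0,0],[0,0,0],[0,0,0],[0,0,0],[0,0,0],[0,0,0]]}}

```text
time: 9.6
ee_pos: [0.6014, -0.104, 0.241]
eef_rot: [1.0, -0.023, -0.002, -0.0]
ft_force: [-7.1, 0.2, -6.0]
width: 0.0089
grip_force: 45.0
```

Run:
```python
from h import *
print(r.read_state()['ft_force'])
b=r.camera('side');c=r.camera('wrist')
A=cv2.resize(b[140:220,200:280],(600,600),interpolation=cv2.INTER_CUBIC)
B=cv2.resize(c[60:330,200:470],(600,600))
for k in('side','wrist'): find(k,['grip','nose','arch'])
cv2.imwrite('pics/a2.png',cv2.resize(np.hstack([A,B]),(800,400))[:,:,::-1])
```

```text
[-7.0682411   0.23706485 -6.01039842]
side spot_point grip 0.86 [ 0.2838 -0.4658  0.1477] [417. 168.]
side spot_point grip 0.85 [ 0.5994 -0.1003  0.2598] [263. 175.]
side spot_point grip 0.58 [ 0.1897 -0.311   0.1022] [444. 216.]
side spot_point nose 0.77 [ 0.2205 -0.3014  0.102 ] [431. 216.]
side spot_point nose 0.68 [ 0.6559 -0.1055  0.2565] [241. 171.]
side spot_point arch 0.98 [ 0.627  -0.1065  0.2775] [252. 165.]
side spot_point arch 0.74 [ 0.2082 -0.3053  0.1168] [437. 211.]
side spot_point arch 0.72 [ 0.3154 -0.452   0.1618] [406. 164.]
side spot_point arch 0.18 [ 5.965e-01 -1.256e-01 -2.000e-04] [271. 260.]
wrist spot_point grip 0.95 [ 0.6012 -0.1056  0.2638] [330. 295.]
wrist spot_point nose 0.68 [ 0.6509 -0.1056  0.2563] [325. 185.]
wrist spot_point arch 0.58 [ 0.6278 -0.1051  0.2748] [326. 246.]
```

View pics/a2.png

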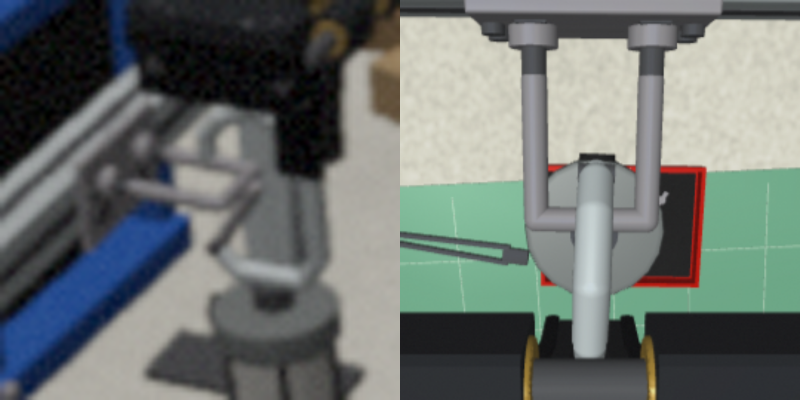

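The picture shows the gate swung in and the front bar past the nose, inside the carabiner and centred between the legs. I'll ease in and lower so the gate snaps shut under the bar.

Request:
{"method": "arm_command", "body": {"xyz": [[0.001,0,-0.001],[0.002,0,-0.003],[0.002,0,-0.005],[0.002,0,-0.007],[0.002,0,-0.009],[0.002,0,-0.011],[0.002,0,-0.013],[0.002,0,-0.015],[0.002,0,-0.017],[0.002,0,-0.019],[0.002,0,-0.021],[0.002,0,-0.021]], "rot": [[0,0,0],[0,0,0],[0,0,0],[0,0,0],[0,0,0],[0,0,0],[0,0,0],[0,0,0],[0,0,0],[0,0,0],[0,0,0],[0,0,0]]}}

```text
time: 11.0
ee_pos: [0.605, -0.1039, 0.2208]
eef_rot: [1.0, -0.023, -0.0, 0.0]
ft_force: [-0.1, -0.1, -2.7]
width: 0.0094
grip_force: 45.0
```

The x force is gone, so the gate has snapped shut. I'll raise the lantern inside the eye, then draw back slowly.

Request:
{"method": "arm_command", "body": {"xyz": [[0,0,0.003],[0,0,0.007],[0,0,0.011],[0,0,0.015],[-0.001,0,0.018],[-0.003,0,0.018],[-0.005,0,0.018],[-0.007,0,0.018],[-0.007,0,0.018]], "rot": [[0,0,0],[0,0,0],[0,0,0],[0,0,0],[0,0,0],[0,0,0],[0,0,0],[0,0,0],[0,0,0]]}}

```text
time: 11.75
ee_pos: [0.5975, -0.1041, 0.239]
eef_rot: [1.0, -0.023, -0.0, 0.0]
ft_force: [-0.1, 0.3, -2.1]
width: 0.009
grip_force: 45.0
```

Request:
{"method": "arm_command", "body": {"xyz": [[-0.001,0,0],[-0.002,0,0],[-0.003,0,0],[-0.003,0,0]], "rot": [[0,0,0],[0,0,0],[0,0,0],[0,0,0]]}}

```text
time: 12.08
ee_pos: [0.5949, -0.104, 0.2392]
eef_rot: [1.0, -0.023, -0.0, 0.0]
ft_force: [-0.4, 0.3, -3.1]
width: 0.0089
grip_force: 45.0
```

Request:
{"method": "arm_command", "body": {"xyz": [[-0.001,0,0],[-0.002,0,0],[-0.003,0,0],[-0.003,0,0]], "rot": [[0,0,0],[0,0,0],[0,0,0],[0,0,0]]}}

```text
time: 12.42
ee_pos: [0.5937, -0.1039, 0.2395]
eef_rot: [1.0, -0.023, 0.002, 0.0]
ft_force: [9.2, -0.7, -7.0]
width: 0.0088
grip_force: 45.0
```

Request:
{"method": "arm_command", "body": {"xyz": [[0,0,0],[0,0,0],[0,0,0]], "rot": [[0,0,0],[0,0,0],[0,0,0]]}}

```text
time: 12.67
ee_pos: [0.5937, -0.1039, 0.2394]
eef_rot: [1.0, -0.023, 0.002, 0.0]
ft_force: [9.9, 0.2, -7.0]
width: 0.009
grip_force: 45.0
```

It holds at 9–10 N. Now I'll centre it under the arch and lower.

Request:
{"method": "arm_command", "body": {"xyz": [[0.003,0,0],[0.007,0,0],[0.012,0,0],[0.016,0,0],[0.0195,-0.001,-0.002],[0.0195,-0.001,-0.006],[0.0195,-0.001,-0.011],[0.0195,-0.001,-0.016],[0.0195,-0.001,-0.021],[0.0195,-0.001,-0.025],[0.0195,-0.001,-0.026],[0.0195,-0.001,-0.026]], "rot": [[0,0,0],[0,0,0],[0,0,0],[0,0,0],[0,0,0],[0,0,0],[0,0,0],[0,0,0],[0,0,0],[0,0,0],[0,0,0],[0,0,0]]}}

```text
time: 13.67
ee_pos: [0.6112, -0.1049, 0.2127]
eef_rot: [1.0, -0.023, -0.0, 0.0]
ft_force: [0.3, 0.2, -2.7]
width: 0.0091
grip_force: 45.0
```

Request:
{"method": "arm_command", "body": {"xyz": [[0,0,-0.001],[0,0,-0.002],[0,0,-0.003],[0,0,-0.003]], "rot": [[0,0,0],[0,0,0],[0,0,0],[0,0,0]]}}

```text
time: 14.0
ee_pos: [0.6115, -0.105, 0.2101]
eef_rot: [1.0, -0.023, 0.0, 0.0]
ft_force: [-0.7, -0.4, -3.3]
width: 0.0089
grip_force: 45.0
```

Request:
{"method": "arm_command", "body": {"xyz": [[0,0,-0.001],[0,0,-0.002],[0,0,-0.002]], "rot": [[0,0,0],[0,0,0],[0,0,0]]}}

```text
time: 14.25
ee_pos: [0.6115, -0.105, 0.208]
eef_rot: [1.0, -0.023, -0.0, 0.0]
ft_force: [0.5, 0.1, -3.7]
width: 0.0088
grip_force: 45.0
```

Request:
{"method": "arm_command", "body": {"xyz": [[0,0,-0.001],[0,0,-0.001],[0,0,-0.001]], "rot": [[0,0,0],[0,0,0],[0,0,0]]}}

```text
time: 14.5
ee_pos: [0.6117, -0.105, 0.2074]
eef_rot: [1.0, -0.023, 0.0, 0.0]
ft_force: [-1.1, -0.1, -2.2]
width: 0.0092
grip_force: 45.0
```

Request:
{"method": "arm_command", "body": {"xyz": [[0,0,-0.001],[0,0,-0.001],[0,0,-0.001]], "rot": [[0,0,0],[0,0,0],[0,0,0]]}}

```text
time: 14.75
ee_pos: [0.6118, -0.105, 0.2066]
eef_rot: [1.0, -0.023, 0.0, 0.0]
ft_force: [-0.4, 0.2, 0.4]
width: 0.0091
grip_force: 45.0
```

Request:
{"method": "arm_command", "body": {"xyz": [[0,0,-0.001],[0,0,-0.001],[0,0,-0.001]], "rot": [[0,0,0],[0,0,0],[0,0,0]]}}

```text
time: 15.0
ee_pos: [0.6119, -0.105, 0.2057]
eef_rot: [1.0, -0.023, 0.001, 0.0]
ft_force: [-0.1, -0.2, 3.5]
width: 0.0092
grip_force: 45.0
```

The eye carries the weight now (+3.5 N of press). I'll ease off to neutral and open.

Request:
{"method": "arm_command", "body": {"xyz": [[0,0,0.0008],[0,0,0.0008],[0,0,0.0008]], "rot": [[0,0,0],[0,0,0],[0,0,0]], "squeeze": 10}}

```text
time: 15.25
ee_pos: [0.6118, -0.1052, 0.206]
eef_rot: [1.0, -0.023, 0.0, 0.0]
ft_force: [1.5, -0.9, 1.6]
width: 0.0097
grip_force: 10.0
```

Request:
{"method": "arm_command", "body": {"xyz": [[0,0,0],[0,0,0],[0,0,0],[0,0,0],[0,0,0],[0,0,0],[0,0,0]], "rot": [[0,0,0],[0,0,0],[0,0,0],[0,0,0],[0,0,0],[0,0,0],[0,0,0]], "grip": 0.6}}

```text
time: 15.83
ee_pos: [0.6115, -0.105, 0.2059]
eef_rot: [1.0, -0.023, -0.0, 0.0]
ft_force: [-0.4, -1.1, 0.1]
width: 0.0474
grip_force: 0.0
```

Run:
```python
from h import *
print(r.read_state()['ft_force'],r.read_state()['width'])
b=r.camera('side');c=r.camera('wrist')
A=cv2.resize(b[140:260,180:300],(600,600),interpolation=cv2.INTER_CUBIC)
B=cv2.resize(c[60:330,200:470],(600,600))
for k in('side','wrist'): find(k,['grip','nose','arch','lantern'])
cv2.imwrite('pics/a3.png',cv2.resize(np.hstack([A,B]),(800,400))[:,:,::-1])
```

```text
[-0.39569846 -1.06997902  0.13811479] 0.04744627783558874
side spot_point grip 0.85 [ 0.2852 -0.468   0.147 ] [416. 168.]
side spot_point grip 0.8 [ 0.1942 -0.312   0.1049] [442. 214.]
side spot_point grip 0.72 [ 0.6119 -0.1041  0.2237] [259. 187.]
side spot_point grip 0.55 [ 0.356  -0.2719  0.0042] [374. 244.]
side spot_point nose 0.81 [ 0.2226 -0.302   0.102 ] [430. 215.]
side spot_point nose 0.71 [ 0.3298 -0.4401  0.145 ] [399. 171.]
side spot_point nose 0.67 [ 0.6653 -0.1034  0.2233] [237. 184.]
side spot_point arch 0.87 [ 0.6398 -0.1041  0.25  ] [247. 175.]
side spot_point arch 0.68 [ 0.3167 -0.4553  0.1632] [405. 163.]
side spot_point arch 0.57 [ 0.2087 -0.3044  0.1161] [437. 211.]
side spot_point lantern 0.88 [ 0.6426 -0.1014  0.0812] [249. 236.]
side spot_point lantern 0.72 [ 0.3137 -0.449  -0.0024] [400. 215.]
side spot_point lantern 0.68 [ 0.2026 -0.3058 -0.0008] [433. 248.]
wrist spot_point grip 0.71 [ 0.6116 -0.1046  0.2299] [325. 295.]
wrist spot_point nose 0.61 [ 0.663  -0.104   0.2222] [319. 181.]
wrist spot_point arch 0.98 [ 0.6382 -0.1038  0.2431] [320. 247.]
wrist spot_point lantern 0.58 [ 0.6419 -0.1047  0.0764] [325. 190.]
```

View pics/a3.png

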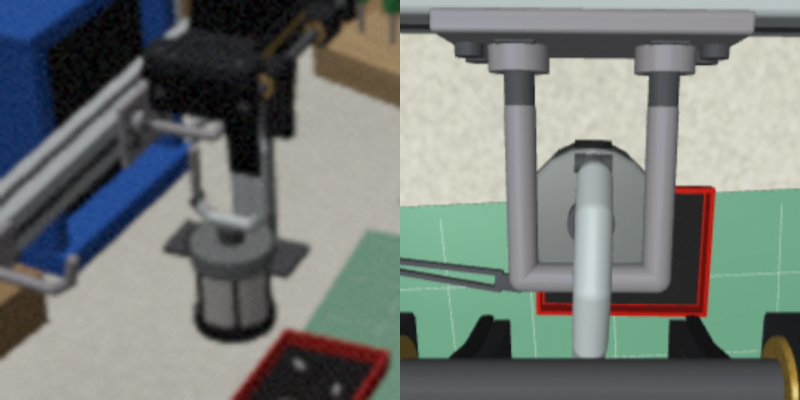

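The lantern hangs upright on the front bar with the gate shut, and the open fingers are clear on both sides. I'll withdraw upward.

Request:
{"method": "arm_command", "body": {"xyz": [[0,0,0.005],[0,0,0.015],[0,0,0.03],[0,0,0.05],[0,0,0.07],[0,0,0.09],[-0.02,0,0.11],[-0.04,0,0.12],[-0.06,0,0.12],[-0.06,0,0.12],[-0.06,0,0.12],[-0.06,0,0.12],[-0.06,0,0.12],[-0.06,0,0.12],[-0.06,0,0.12],[-0.06,0,0.12],[-0.06,0,0.12],[-0.06,0,0.12]], "rot": [[0,0,0],[0,0,0],[0,0,0],[0,0,0],[0,0,0],[0,0,0],[0,0,0],[0,0,0],[0,0,0],[0,0,0],[0,0,0],[0,0,0],[0,0,0],[0,0,0],[0,0,0],[0,0,0],[0,0,0],[0,0,0]]}}

```text
time: 17.83
ee_pos: [0.5516, -0.105, 0.3258]
eef_rot: [1.0, -0.023, -0.0, 0.0]
ft_force: [-0.6, -0.9, -0.6]
width: 0.052
grip_force: 0.0
```

Run:
```python
from h import *
import numpy as np
a=r.camera('side')
find('side',['nose','arch','lantern'])
for i in range(6): b=r.camera('side')
print('motion', np.abs(a[140:260,180:300].astype(int)-b[140:260,180:300]).mean())
find('side',['nose','arch','lantern'])
print(r.close_job())
```

```text
side spot_point nose 0.95 [ 0.3306 -0.4389  0.142 ] [399. 172.]
side spot_point nose 0.94 [ 0.2215 -0.3021  0.1001] [431. 216.]
side spot_point nose 0.76 [ 0.6646 -0.1062  0.2267] [238. 182.]
side spot_point nose 0.49 [0.5922 0.159  0.001 ] [228. 336.]
side spot_point arch 0.93 [ 0.2065 -0.3044  0.1149] [438. 212.]
side spot_point arch 0.93 [ 0.3154 -0.4513  0.1604] [405. 165.]
side spot_point arch 0.71 [ 0.6395 -0.1053  0.2491] [247. 175.]
side spot_point lantern 0.68 [ 0.6416 -0.1046  0.0807] [250. 236.]
side spot_point lantern 0.67 [ 0.3161 -0.4517 -0.0053] [399. 215.]
side spot_point lantern 0.64 [ 0.1992 -0.303  -0.0024] [434. 250.]
motion 2.18525462962963
side spot_point nose 0.87 [ 0.665  -0.1065  0.227 ] [238. 182.]
side spot_point nose 0.73 [ 0.3292 -0.4399  0.1429] [399. 171.]
side spot_point nose 0.7 [ 0.2191 -0.2999  0.0999] [432. 217.]
side spot_point arch 0.97 [ 0.6399 -0.1076  0.2485] [248. 175.]
side spot_point arch 0.96 [ 0.3159 -0.4559  0.1636] [406. 163.]
side spot_point arch 0.8 [ 0.2066 -0.3056  0.1176] [438. 211.]
side spot_point arch 0.26 [0.4758 0.3151 0.0021] [251. 407.]
side spot_point lantern 0.76 [ 0.2026 -0.304  -0.0007] [433. 249.]
side spot_point lantern 0.63 [ 0.311  -0.4517 -0.0028] [401. 215.]
the job is handed in; nothing more can be done
None
```

The large grey lantern is hanging upright and still from the closed eye with the gate shut, after holding a 9–10 N pull-back; the gripper is clear and the job is handed in, though no verdict came back.

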